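# Load the pill cases into the counter carousel and present them

### The arm

A 7-joint arm with a two-finger parallel gripper is mounted at the origin on the work surface. World frame = base frame: x ahead of the robot, y to its left, z up, the work surface at z = 0. Lengths are in m, angles in rad, forces in N, time in s.
With the tool pointing down it reaches from about 0.425 to 0.875 m from the base axis. Payload 4.7 kg.
Tool frame: the origin (TCP) lies on the centre line of the jaws, within the pads' length; the fingertips stand 22 mm ahead of it and the grasp point (between the pads) lies 3 mm ahead of it; z points along the fingers, y is the direction in which the jaws open and shut (so a half turn about z gives the same grasp; the last joint's range is limited). The gripper opens to 87 mm and grips with 3 to 60 N. Pads are 19 mm wide; open, the fingers measure 117 mm over their backs; the gripper's body (75 mm by 190 mm) begins 51 mm behind the grasp point.
Start: joints at [1.128, 0.321, -0.07, 1.45, 0.023, 1.371, -0.057], TCP at [0.287, -0.583, 0.245] pointing down, gripper open.
Joint ranges: [-2.86, 2.86], [-0.3, 2.09], [-1.38, 1.24], [0.06, 2.45], [-1.56, 4.7], [0.09, 2.05], [-2.69, 2.69]. Speed limits (rad/s): [2.57, 2.57, 3.14, 3.14, 3.14, 3.14, 3.14].

### API

Orientations are given as a rotation vector (axis times angle).
In Python, from bench import ctrl, imaging, close_job, finder gives the robot as it stands. The module is installed in compiled form; this text tells all that it offers.
- The arm moves only by the shell command python3 -m jog 'ROWS' [FORCE]. ROWS is JSON, a list that holds one entry, the list of rows, each a list of 7 numbers: the shift along the tool's x, y, z in cm, then the turn, a rotation vector about the tool's x, y, z in degrees, then the finger opening in cm, from 0 to 8.7. In form: [[[dx, dy, dz, ax, ay, az, claw], ...]]. A call has 1 to 12 rows; each row shifts and turns the commanded pose from where the row before left it, along the tool's axes as they then stand; what a row does not reach is not made up. A row lasts 1/10 s, in which the tool goes at most 50 mm and 8.59 degrees, less where a joint would pass 70% of its speed; a pose out of reach is approached as far as the arm can. A call is refused whole if a number of a shift passes 5 or a number of a turn 8.59, either way. A call with a gripper value outside its range is refused whole. The fingers move at their own pace and stop on an object; FORCE is the grip in N (left out, the last holds). Time passes only in rows, so rows that do not move let the fingers close. It gives the time, the measured TCP pose, the force and the opening at its end, in the units of the state.
- ctrl.get_state(): the state, without advancing time (a new reading comes with each control period).
- imaging.get_image(name): name is "side" or "top" or "wrist"; returns a dict with "frame" (384x512x3 uint8, red, green, blue), "intrinsics" (3x3 intrinsics, pixels), "pose" (4x4, takes a point from camera to world coordinates). Camera axes: x right, y down, z forward; pixel columns grow to the right and rows downward; lengths in m; the calibration is good to about 2 mm. A picture is of the moment at which its call begins. There is no depth.
- close_job(): hands the job in, once; it reports no verdict.
Trained networks look in the newest picture that a camera, given by its name, has taken for a name from the list of things; names that differ only in an ending like _2 or _b are one class to them, and where a whole thing is asked for, a point or a joint stands for the part that bears it (a point fixed in the world has none). Each returns a list of dicts, best first, with "conf" (0 to 1); they miss things now and then, are a little off and sometimes report something else, mostly with a low value. They report only what shows in the picture. A call takes as long as a camera call. They do not tell look-alikes from the thing itself.
- finder.trace(label, camera): "region" (384x512 bool, what is visible of it) and "point" ([row, column] as shares, 0 to 1, of the picture: columns of its width, rows of its height, amid what is visible of it).
- finder.spot_point(label, camera): "point" ([row, column] as shares, 0 to 1, of the picture: columns of its width, rows of its height: a listed point, or the origin of a listed thing).
The state is a dict: "time": time; "joint_positions": joint angles; "qd": joint speeds; "joint_torque": joint torques, N m; "position": TCP position; "tool_rot": TCP orientation; "ft_force": force on the tool from outside, world axes, zero at the start; "torque": the same for the moment, N m; "grip_width": opening from 0.0 (shut) to 1.0 (fully open).
Only numpy, scipy, OpenCV 4.12 (cv2) and the standard library are available. Lean on these libraries where they do the work, as an engineer would, in place of code of your own. Each camera call takes 0.05 s, during which the arm holds its last target. There are 200 camera calls.

### The job

Drop the three short pale-wood pill cases one by one into the three pockets of the block on the turntable tray, one in each, lid up and flat on the pocket's floor. Then turn the tray by its brass post until the row of filled pockets lies straight towards the customer's side of the counter, directly away from the robot. Leave everything else on the counter where it stands.

Things in the scene. Friction and masses are not known exactly. Their poses are not given: they have to be found in the camera images.
- case0: short pale-wood pill case, 80 x 36 x 46 mm (a block to 42 mm, with a 62 x 22 mm raised panel in the middle of its lid), about 90 g, dark seam round it; origin at the centre of its underside, x along its 80 mm length, z up. The three cases are alike.
- case1: short pale-wood pill case, 80 x 36 x 46 mm (a block to 42 mm, with a 62 x 22 mm raised panel in the middle of its lid), about 90 g, dark seam round it; origin at the centre of its underside, x along its 80 mm length, z up. The three cases are alike.
- case2: short pale-wood pill case, 80 x 36 x 46 mm (a block to 42 mm, with a 62 x 22 mm raised panel in the middle of its lid), about 90 g, dark seam round it; origin at the centre of its underside, x along its 80 mm length, z up. The three cases are alike.
- pocket0 (a point): the right-hand (seen from the turntable's axis) of three pockets in the wooden block on the tray: a recess 88 mm long, 44 wide, 14 deep; the point is the centre of its floor (40 mm above the counter; block top at 54 mm), x along its length, outward from the tray's middle, y along the row, z up. Turns with the tray; pockets are 78 mm apart
- pocket1 (a point): the middle of three pockets in the wooden block on the tray: a recess 88 mm long, 44 wide, 14 deep; the point is the centre of its floor (40 mm above the counter; block top at 54 mm), x along its length, outward from the tray's middle, y along the row, z up. Turns with the tray; pockets are 78 mm apart
- pocket2 (a point): the left-hand (seen from the axis) of three pockets in the wooden block on the tray: a recess 88 mm long, 44 wide, 14 deep; the point is the centre of its floor (40 mm above the counter; block top at 54 mm), x along its length, outward from the tray's middle, y along the row, z up. Turns with the tray; pockets are 78 mm apart
- post_top (a point): top centre of the upright brass finger post on the tray, across the axis from the pocket block, 85 mm from the turntable's axis: a 16 mm thick round bar with a 20 mm thick head in its top 10 mm; its top is 111 mm above the counter
- tray_centre (a point): the turntable's axis at the level of the tray's floor, 34 mm above the counter. The round lacquered tray is 330 mm across with a lip up to 44 mm above the counter; its foot is fixed and its height does not change
- turntable (a joint): angle of the turntable in rad, counter-clockwise seen from above; at 0 the pocket block lies straight towards the customer's side (+x, away from the robot) and the post is on the robot's side. Starts at 1.2 to 2.7, range -3.3 to 3.3; light friction (about 3 N at the post), stays where it is left
- long_box: bystander: flat pale-wood box, 120 x 34 x 26 mm, longer and lower than the pill cases and too long for a pocket; origin at the centre of its underside, x along its length
- tin: bystander: round copper tin, 62 mm across, 44 mm tall; origin at the centre of its underside
- cup: bystander: jade-green porcelain cup, 70 mm across the rim, 55 mm tall; origin at the centre of its underside
- pot: bystander: squat black clay pot, about 110 mm across, 85 mm tall; origin at the centre of its underside
- scoop: bystander: copper herb scoop, about 165 mm long, 25 mm tall, lying near the far edge
- spoon0: bystander: bone weighing spoon, 130 mm long, lying near the far edge
- spoon1: bystander: bone weighing spoon, 130 mm long, lying near the far edge
Not all that is in view belongs to the job. Leave any pink or purple look-alike of the case1 alone.

How it is judged:
On the way, in this order (a step that is already met when the one before it is completed fails the run):
1. one pill case lies flat in each of the three pockets (((distance between case0 and pocket0 below 0.01 m and angle between case0's own z axis and vertical below 0.1 rad) or (distance between case1 and pocket0 below 0.01 m and angle between case1's own z axis and vertical below 0.1 rad) or (distance between case2 and pocket0 below 0.01 m and angle between case2's own z axis and vertical below 0.1 rad)) and ((distance between case0 and pocket1 below 0.01 m and angle between case0's own z axis and vertical below 0.1 rad) or (distance between case1 and pocket1 below 0.01 m and angle between case1's own z axis and vertical below 0.1 rad) or (distance between case2 and pocket1 below 0.01 m and angle between case2's own z axis and vertical below 0.1 rad)) and ((distance between case0 and pocket2 below 0.01 m and angle between case0's own z axis and vertical below 0.1 rad) or (distance between case1 and pocket2 below 0.01 m and angle between case1's own z axis and vertical below 0.1 rad) or (distance between case2 and pocket2 below 0.01 m and angle between case2's own z axis and vertical below 0.1 rad))), for 0.2 s.
2. the tray, with its three cases, is turned so that the row lies towards the customer's side (all of step 1 and value of joint turntable between -0.17 and 0.17 rad), for 0.2 s.
At the end, for the whole second after the job is handed in: Each pocket holds one pill case, lid up, its underside's centre within 10 mm of the centre of the pocket's floor and tilted less than 0.10 rad; the turntable stands within 0.17 rad of 0 (row straight towards the customer); tray and cases are at rest (all of step 2 and velocity of joint turntable between -0.05 and 0.05 rad/s and linear speed of each of case0, case1, case2 below 0.02 m/s); the robot touches nothing.
It fails at once if a bystander (long box, tin, cup, pot, scoop or spoon) is moved more than 30 mm (distance of any of long_box, tin, cup, pot, scoop, spoon0, spoon1 from where it was at the start of the episode above 0.03 m).
It also fails if it takes over 72 s, if anything falls off the work surface, if the arm or the gripper's body presses on something with over 40 N, if the wrist force passes 120 N, or if a joint passes its speed limit or range.

## Working session

There is one attempt and no reset: what is moved stays moved. The work goes in short steps, Python scripts to look and compute and a shell command to move; the robot and the scene stay as the last step left them, time stands still between calls to the robot, and variables do not carry over. Pictures are saved under pics/ and viewed, about 8 in all and at most 12, crops included, and the job is handed in when it is done.

```bash
mkdir -p pics; cat > h.py <<'E'
import numpy as np, cv2
from bench import ctrl, imaging, finder
from scipy.spatial.transform import Rotation as R
def ray(im,rc,z):
    K=im["intrinsics"];T=im["pose"];u=rc[1]*512;v=rc[0]*384
    d=T[:3,:3]@np.linalg.solve(K,[u,v,1]);o=T[:3,3]
    return o+d*(z-o[2])/d[2]
def proj(im,p):
    T=im["pose"];c=T[:3,:3].T@(np.array(p)-T[:3,3]);q=im["intrinsics"]@c
    return q[:2]/q[2]
E
python3 - <<'E'
from h import *
s=ctrl.get_state();print(s["time"],s["position"],s["tool_rot"],s["grip_width"],R.from_rotvec(s["tool_rot"]).as_matrix().round(3))
ims=[]
Z=dict(case0=0,pocket0=.04,pocket1=.04,pocket2=.04,post_top=.111,tray_centre=.034,long_box=0,tin=0,cup=0,pot=0,scoop=0,spoon0=0)
for c in("top","side"):
    im=imaging.get_image(c);ims.append(im["frame"]);print(c,im["pose"].round(3).tolist())
    for n,z in Z.items():
        for r in finder.spot_point(n,c)[:5]:
            if r["conf"]>.2: print(n,round(r["conf"],2),(np.array(r["point"])*[384,512]).round(),ray(im,r["point"],z).round(3))
cv2.imwrite("pics/a.png",np.vstack([ims[0]])[:,:,::-1]);cv2.imwrite("pics/b.png",ims[1][:,:,::-1])
E
```

```text
0.0 [ 0.28642116 -0.58293623  0.24347957] [-3.05826465e+00 -7.10970479e-01  8.24367338e-04] 1.002371942177392 [[ 0.897  0.441 -0.001]
 [ 0.441 -0.897  0.002]
 [-0.    -0.002 -1.   ]]
top [[0.011, -0.986, 0.164, 0.285], [-1.0, -0.015, -0.023, -0.081], [0.025, -0.163, -0.986, 1.493], [0.0, 0.0, 0.0, 1.0]]
case0 0.94 [238. 387.] [ 0.362 -0.563  0.   ]
case0 0.75 [236. 118.] [0.359 0.303 0.   ]
case0 0.61 [164. 320.] [ 0.603 -0.349  0.   ]
case0 0.59 [271. 316.] [ 0.256 -0.331  0.   ]
case0 0.57 [199. 314.] [ 0.487 -0.326  0.   ]
pocket0 0.95 [210. 222.] [ 0.442 -0.03   0.04 ]
pocket0 0.77 [170. 193.] [0.57  0.066 0.04 ]
pocket0 0.58 [191. 207.] [0.502 0.021 0.04 ]
pocket1 0.95 [210. 222.] [ 0.442 -0.03   0.04 ]
pocket1 0.77 [170. 193.] [0.57  0.066 0.04 ]
pocket1 0.58 [191. 207.] [0.502 0.021 0.04 ]
pocket2 0.95 [210. 222.] [ 0.442 -0.03   0.04 ]
pocket2 0.77 [170. 193.] [0.57  0.066 0.04 ]
pocket2 0.58 [191. 207.] [0.502 0.021 0.04 ]
post_top 0.9 [162. 245.] [ 0.584 -0.098  0.111]
tray_centre 0.9 [182. 223.] [ 0.534 -0.03   0.034]
tray_centre 0.46 [112. 238.] [ 0.769 -0.073  0.034]
lon
[... 1037 characters left out ...]
563 0.059 0.04 ]
pocket2 0.88 [232. 262.] [ 0.434 -0.009  0.04 ]
pocket2 0.8 [230. 236.] [0.504 0.015 0.04 ]
pocket2 0.6 [233. 211.] [0.563 0.059 0.04 ]
post_top 0.93 [184. 229.] [ 0.599 -0.105  0.111]
post_top 0.29 [192. 287.] [ 0.414 -0.139  0.111]
post_top 0.24 [226. 238.] [0.459 0.082 0.111]
tray_centre 0.87 [221. 235.] [ 0.537 -0.031  0.034]
long_box 0.85 [302. 140.] [0.596 0.328 0.   ]
long_box 0.55 [234. 212.] [0.59 0.02 0.  ]
tin 0.81 [198. 319.] [ 0.364 -0.334  0.   ]
cup 0.98 [315. 176.] [0.491 0.319 0.   ]
pot 0.88 [182. 215.] [ 0.764 -0.262  0.   ]
scoop 0.75 [275. 107.] [0.738 0.297 0.   ]
spoon0 0.69 [203. 179.] [ 0.791 -0.075  0.   ]
spoon0 0.58 [332. 222.] [0.371 0.31  0.   ]
```

View pics/a.png

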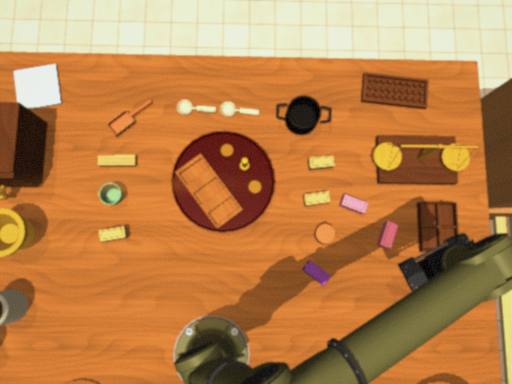

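View pics/b.png

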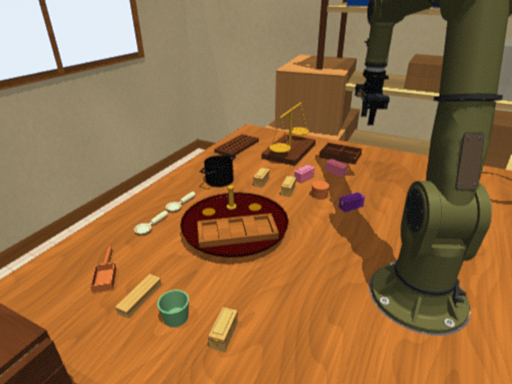

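The pale cases sit at top pixels (317,198), (321,162) and (113,234). The pink and purple ones are decoys and the long box is at (117,160). The block on the tray is at about (210,190) and the post at (245,162). First I go above the nearest case, at about (0.487,-0.326).

```bash
python3 -m jog '[[[3.67,-1.77,0.4,0,0,0,7],[3.67,-1.77,0.4,0,0,0,7],[3.67,-1.77,0.4,0,0,0,7],[3.67,-1.77,0.4,0,0,0,7],[3.67,-1.77,0.4,0,0,0,7],[3.67,-1.77,0.4,0,0,0,7],[3.67,-1.77,0.4,0,0,0,7],[3.67,-1.77,0.4,0,0,0,7],[0,0,0,0,0,-8,7],[0,0,0,0,0,-8,7],[0,0,0,0,0,-8,7],[0,0,0,0,0,-8,7]]]' 20
python3 -m jog '[[[0,0,0,0,0,-8,7],[0,0,0,0,0,-8,7],[0,0,0,0,0,-8,7],[0,0,0,0,0,-8,7],[0,0,0,0,0,0,7]]]'
cat >> h.py <<'E'
def state():
    s=ctrl.get_state();M=R.from_rotvec(s["tool_rot"]).as_matrix()
    print("t",round(s["time"],2),"pos",s["position"].round(4) if hasattr(s["position"],"round") else s["position"],"yaw",np.degrees(np.arctan2(M[1,0],M[0,0])).round(1),"tilt",M[:2,2].round(3),"F",np.round(s["ft_force"],1),"grip",round(s["grip_width"]*8.7,2),"q7",round(s["joint_positions"][6],2))
    return s,M
def go(p,yaw):
    s,M=state();d=M.T@(np.array(p)-s["position"])*100
    y=np.degrees(np.arctan2(M[1,0],M[0,0]));print("target",np.round(p,4),round(yaw,1),"-> shift cm",d.round(2),"then az",round(-((yaw-y+180)%360-180),1))
def rects(im,cam,label,z,conf=.3):
    # pose of visible region's minimum rectangle, taken at height z
    out=[]
    for r in finder.trace(label,cam):
        if r["conf"]<conf: continue
        rc=np.argwhere(r["region"])
        P=np.array([ray(im,((a+.5)/384,(b+.5)/512),z)[:2] for a,b in rc])
        (c,wh,_)=q=cv2.minAreaRect((P*1000).astype(np.float32))
        B=cv2.boxPoints(q);e=[B[1]-B[0],B[2]-B[1]];e=max(e,key=np.linalg.norm)
        ang=np.degrees(np.arctan2(e[1],e[0]))%180
        col=im["frame"][r["region"]].mean(0).round()
        out.append((round(r["conf"],2),np.round(c,1),np.sort(np.round(wh,1)),round(ang,1),len(rc),col));print(label,*out[-1])
    return out
E
python3 - <<'E'
from h import *
state();im=imaging.get_image("wrist");print(im["pose"].round(3).tolist())
cv2.imwrite("pics/c.png",im["frame"][:,:,::-1])
rects(im,"wrist","case0",.044)
for r in finder.spot_point("case0","wrist"): print(r["conf"],r["point"],ray(im,r["point"],0).round(4))
E
```

```text
time: 2.5
position: [0.4878, -0.3267, 0.2126]
tool_rot: [2.741, 1.535, -0.0]
ft_force: [0.7, -0.5, 0.8]
grip_width: 0.807
time: 3.0
position: [0.4877, -0.3269, 0.2126]
tool_rot: [2.218, 2.225, -0.0]
ft_force: [0.1, -0.2, -0.0]
grip_width: 0.808
t 3.0 pos [ 0.4877 -0.3269  0.2126] yaw 90.2 tilt [ 0. -0.] F [ 0.1 -0.2 -0. ] grip 7.03 q7 0.48
[[1.0, 0.002, 0.0, 0.487], [0.002, -0.966, -0.259, -0.257], [-0.0, 0.259, -0.966, 0.352], [0.0, 0.0, 0.0, 1.0]]
case0 0.9 [ 265.4 -319.8] [50.3 96.2] 52.9 3369 [144.  75. 148.]
case0 0.76 [ 471.3 -433.5] [37.7 89.7] 69.7 959 [222. 162. 173.]
case0 0.59 [ 597.3 -339.6] [45.4 86.2] 98.1 2706 [193. 157. 103.]
case0 0.57 [ 484.7 -324.3] [36.6 83. ] 98.5 2212 [198. 159. 103.]
0.83 [0.4505, 0.14] [ 0.2491 -0.3248  0.    ]
0.78 [0.451, 0.4986] [ 0.4861 -0.3246  0.    ]
0.72 [0.6786, 0.4723] [ 0.4673 -0.4496  0.    ]
```

View pics/c.png

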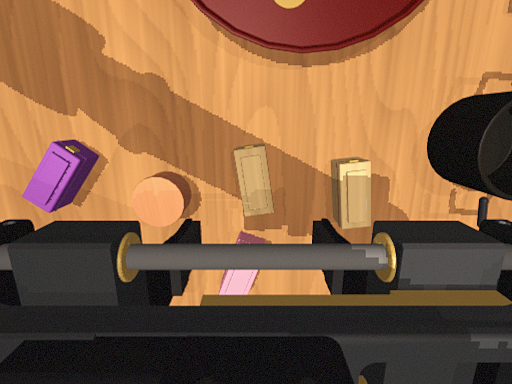

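```bash
python3 -m jog '[[[0.24,-0.27,2.0,0,0,-8.3,7],[0,0,4,0,0,0,7],[0,0,4,0,0,0,7],[0,0,4,0,0,0,7],[0,0,3.06,0,0,0,7],[0,0,0,0,0,0,7],[0,0,0,0,0,0,3],[0,0,0,0,0,0,3],[0,0,0,0,0,0,3],[0,0,0,0,0,0,3],[0,0,-4,0,0,0,3],[0,0,-4,0,0,0,3]]]' 25
python3 -m jog '[[[0,0,-4,0,0,0,3],[0,0,0,0,0,0,3]]]'
python3 - <<'E'
from h import *
state()
im=imaging.get_image("wrist")
rects(im,"wrist","case0",.044)
for c in ("top","side"):
    im=imaging.get_image(c)
    for n,z in(("pocket0",.04),("post_top",.111),("tray_centre",.034)):
        for r in finder.spot_point(n,c):
            if r["conf"]>.3: print(c,n,round(r["conf"],2),ray(im,r["point"],z).round(4))
    rects(im,c,"case0",.044)
E
```

```text
time: 4.35
position: [0.4843, -0.324, 0.1225]
tool_rot: [-2.05, -2.378, 0.0]
ft_force: [1.8, -0.5, 0.7]
grip_width: 0.381
time: 4.55
position: [0.4887, -0.3264, 0.1695]
tool_rot: [2.043, 2.37, 0.001]
ft_force: [0.6, -0.3, 1.1]
grip_width: 0.351
t 4.55 pos [ 0.4887 -0.3264  0.1695] yaw 98.5 tilt [ 0.01  -0.008] F [ 0.6 -0.3  1.1] grip 3.06 q7 0.61
case0 0.92 [ 484.5 -324.4] [35.3 80.7] 99.1 2798 [205. 165. 108.]
case0 0.85 [ 266.9 -319.2] [50.3 96.6] 53.3 4262 [138.  72. 142.]
case0 0.71 [ 484.7 -430.6] [24.8 30.8] 91.7 459 [249. 193. 207.]
case0 0.66 [ 593.1 -318.4] [45.8 49.4] 8.2 2037 [188. 152. 100.]
top pocket0 0.93 [0.5076 0.0108 0.04  ]
top pocket0 0.77 [0.5686 0.0567 0.04  ]
top pocket0 0.68 [ 0.4412 -0.0378  0.04  ]
top post_top 0.85 [ 0.5864 -0.1017  0.111 ]
top tray_centre 0.95 [ 0.5405 -0.0244  0.034 ]
case0 0.91 [362.8 304.4] [38.9 85.4] 100.2 337 [215. 191. 101.]
case0 0.59 [ 370.8 -552.6] [45.4 81.1] 159.6 353 [213. 148. 157.]
case0 0.52 [ 477.9 -307.4] [41.6 42.1] 90.8 158 [163. 118.  61.]
case0 0.45 [ 584.6 -333.1] [28.  66.9] 76.5 59 [136.  99.  52.]
case0 0.43 [ 455.6 -475.4] [22.5 40.9] 152.2 88 [225. 156. 165.]
side pocket0 0.88 [ 0.4372 -0.0266  0.04  ]
side pocket0 0.82 [0.5041 0.0084 0.04  ]
side pocket0 0.78 [0.565  0.0665 0.04  ]
side post_top 0.86 [ 0.605  -0.1071  0.111 ]
side tray_centre 0.93 [ 0.5434 -0.0244  0.034 ]
case0 0.76 [352.4 329.8] [ 47.  104.4] 100.2 886 [182. 145.  75.]
case0 0.76 [ 466.3 -286.8] [ 43.5 140.1] 104.5 219 [122.  91.  48.]
case0 0.76 [ 580.6 -300.3] [ 50.5 142.7] 104.3 212 [128.  96.  50.]
case0 0.74 [ 241.3 -283.3] [ 77.6 118.7] 55.0 363 [ 95.  40. 105.]
case0 0.7 [ 449.5 -395.8] [ 70.7 127.4] 109.4 227 [168.  91. 106.]
case0 0.49 [ 356.9 -502.2] [ 77.8 135.6] 105.0 262 [160.  87.  98.]
```

The fingers needed more time to close and the case was not gripped. It hasn't moved (484.5,-324.4, yaw 99), so I'll retry with a longer close.

```bash
python3 -m jog '[[[0,0,0,0,0,0,5.6],[0,0,0,0,0,0,5.6],[0,0,0,0,0,0,5.6],[0,0,0,0,0,0,5.6],[0,0,0,0,0,0,5.6]]]' 25; python3 - <<'E'
from h import *
go((.4847,-.3243,.042),98.8)
im=imaging.get_image("wrist");rects(im,"wrist","case0",.044)
E
```

```text
time: 5.65
position: [0.485, -0.3244, 0.162]
tool_rot: [2.051, 2.379, -0.0]
ft_force: [0.1, 0.2, 0.5]
grip_width: 0.631
t 5.65 pos [ 0.485  -0.3244  0.162 ] yaw 98.5 tilt [ 0. -0.] F [0.1 0.2 0.5] grip 5.49 q7 0.61
target [ 0.4847 -0.3243  0.042 ] 98.8 -> shift cm [ 0.02 -0.03 12.  ] then az -0.3
case0 0.85 [ 485.4 -324.4] [36.2 83.7] 98.6 3066 [200. 160. 104.]
case0 0.77 [ 266.8 -319. ] [50.7 97.7] 52.7 4457 [136.  70. 139.]
case0 0.61 [ 472.7 -423.2] [27.4 55.3] 8.4 1015 [236. 175. 188.]
case0 0.57 [ 594.1 -328.5] [48.2 65.3] 95.8 2071 [170. 135.  87.]
```

```bash
python3 -m jog '[[[0,0,4,0,0,0,5.6],[0,0,4,0,0,0,5.6],[0,0,4,0,0,0,5.6],[0,0,0,0,0,0,5.6],[0,0,0,0,0,0,3],[0,0,0,0,0,0,3],[0,0,0,0,0,0,3],[0,0,0,0,0,0,3],[0,0,0,0,0,0,3]]]' 25; python3 -m jog '[[[0,0,-1,0,0,0,3],[0,0,-4,0,0,0,3],[0,0,-4,0,0,0,3],[0,0,0,0,0,0,3]]]'
```

```text
time: 6.65
position: [0.4863, -0.3254, 0.0443]
tool_rot: [2.049, 2.376, -0.0]
ft_force: [-1.0, -0.0, 6.1]
grip_width: 0.409
time: 7.05
position: [0.4886, -0.3263, 0.1389]
tool_rot: [2.044, 2.371, 0.001]
ft_force: [0.7, 0.6, -1.0]
grip_width: 0.407
```

```bash
python3 -m jog '[[[1.5,0.5,-4,0,0,0,3],[3,1,-3,0,0,0,3],[4,1.15,-1,0,0,0,3],[4,1.15,0,0,0,0,3],[4,1.15,0,0,0,0,3],[4,1.15,0,0,0,0,3],[4,1.15,0,0,0,0,3],[4,1.15,0,0,0,-6.9,3],[0,0,0,0,0,-6.9,3],[0,0,0,0,0,-6.9,3],[0,0,0,0,0,-6.9,3],[0,0,0,0,0,0,3]]]'
cat >> h.py <<'E'
def tray(cams,conf=.5):
    """fit centre+angle from pocket, post and centre points of several cameras"""
    from scipy.optimize import linear_sum_assignment,least_squares
    ob=[]
    for c in cams:
        im=imaging.get_image(c)
        for n,z in(("pocket0",.04),("post_top",.111),("tray_centre",.034)):
            for r in finder.spot_point(n,c):
                if r["conf"]>conf:
                    p=ray(im,r["point"],z)[:2];ob.append((n,p));print(c,n,round(r["conf"],2),p.round(4))
    def model(v):
        x,y,t,rr=v;u=np.array([np.cos(t),np.sin(t)]);w=np.array([-u[1],u[0]]);c=np.array([x,y])
        return c,c-.085*u,[c+rr*u+k*.078*w for k in(-1,0,1)]
    def res(v):
        c,p,q=model(v);o=[]
        for n,a in ob:
            o+=list(a-(c if n=="tray_centre" else p if n=="post_top" else min(q,key=lambda b:np.hypot(*(a-b)))))
        return o
    s=least_squares(res,[.538,-.027,2.22,.058],loss="soft_l1",f_scale=.005);c,p,q=model(s.x)
    print("fit c",c.round(4),"theta",s.x[2].round(3),np.degrees(s.x[2]).round(1),"r",s.x[3].round(4),"post",p.round(4),"pockets0-2",np.round(q,4).tolist(),"res mm",np.abs(np.array(s.fun)*1000).round(1).tolist())
    return s.x
E
python3 - <<'E'
from h import *
state()
tray(["wrist","top","side"])
im=imaging.get_image("wrist");cv2.imwrite("pics/d.png",im["frame"][:,:,::-1])
E
```

```text
time: 8.25
position: [0.5258, -0.03, 0.2119]
tool_rot: [-1.423, -2.8, 0.001]
ft_force: [-1.1, 0.2, -0.7]
grip_width: 0.412
t 8.25 pos [ 0.5258 -0.03    0.2119] yaw 126.1 tilt [-0. -0.] F [-1.1  0.2 -0.7] grip 3.59 q7 0.58
wrist pocket0 0.64 [0.499  0.0177]
wrist pocket0 0.63 [ 0.4387 -0.0281]
wrist pocket0 0.6 [0.5625 0.0648]
top pocket0 0.98 [0.502  0.0189]
top pocket0 0.69 [0.5743 0.0566]
top post_top 0.97 [ 0.591  -0.0956]
side pocket0 0.89 [0.5076 0.014 ]
side pocket0 0.85 [0.557  0.0704]
side pocket0 0.59 [ 0.4231 -0.024 ]
side post_top 0.77 [ 0.5986 -0.0913]
side post_top 0.64 [0.4202 0.385 ]
side post_top 0.53 [ 0.6393 -0.0973]
side tray_centre 0.7 [ 0.5294 -0.0056]
fit c [ 0.5349 -0.0243] theta 2.228 127.7 r 0.0544 post [ 0.5868 -0.0915] pockets0-2 [[0.5633, 0.0665], [0.5016, 0.0188], [0.4399, -0.0289]] res mm [2.6, 1.1, 1.2, 0.8, 0.8, 1.7, 0.4, 0.1, 10.9, 9.9, 4.2, 4.0, 6.0, 4.8, 6.4, 3.9, 16.7, 4.9, 11.8, 0.3, 166.6, 476.5, 52.4, 5.7, 5.4, 18.7]
```

View pics/d.png

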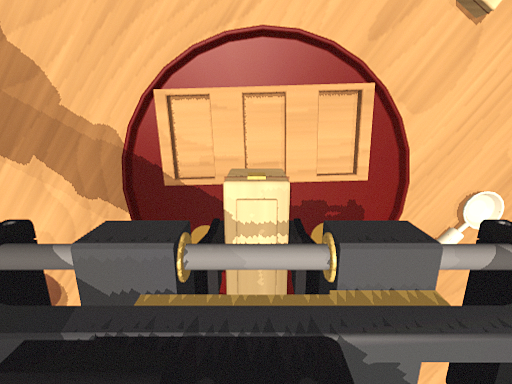

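```bash
python3 - <<'E'
from h import *
im=imaging.get_image("wrist")
f=lambda u,v,z=.054: ray(im,(v/384,u/512),z)[:2]
C=[f(155,89),f(375,82),f(368,180),f(165,185)]
print("block",np.round(C,4).tolist(),"sizes",[np.linalg.norm(C[i]-C[i-3]).round(4) for i in range(4)],"mid",np.mean(C,0).round(4))
for a,b in((0,1),(3,2)): d=C[b]-C[a];print("row dir",np.degrees(np.arctan2(d[1],d[0])))
for L in([(168,96),(210,94),(214,178),(175,179)],[(243,94),(285,92),(285,171),(244,171)],[(319,92),(361,90),(357,174),(317,175)]):
    P=[f(*q) for q in L];print(np.mean(P,0).round(4),[np.linalg.norm(P[i]-P[i-3]).round(4) for i in range(4)])
P=np.array([(f(210,94)+f(168,96))/2,(f(361,90)+f(319,92))/2,(f(214,178)+f(175,179))/2,(f(357,174)+f(317,175))/2])
for a,b in((0,1),(2,3)): d=P[b]-P[a];print(np.linalg.norm(d),np.degrees(np.arctan2(d[1],d[0])))
E
```

```text
block [[0.3846, -0.0101], [0.5598, 0.1253], [0.6217, 0.046], [0.4444, -0.0897]] sizes [np.float64(0.2214), np.float64(0.1006), np.float64(0.2233), np.float64(0.0996)] mid [0.5026 0.0179]
row dir 37.68951966825692
row dir 37.43624182728494
[ 0.4411 -0.0296] [np.float64(0.0428), np.float64(0.0869), np.float64(0.0428), np.float64(0.0861)]
[0.4999 0.0194] [np.float64(0.0426), np.float64(0.0811), np.float64(0.0446), np.float64(0.0791)]
[0.5636 0.0644] [np.float64(0.0424), np.float64(0.0864), np.float64(0.0436), np.float64(0.0855)]
0.1529812061718045 37.41340973130552
0.15583644456959386 37.62805701649584
```

```bash
python3 - <<'E'
from h import *
go((.440,-.0295,.11),127.5)
E
```

```text
t 8.95 pos [ 0.5261 -0.0301  0.2119] yaw 126.1 tilt [ 0. -0.] F [-0.7 -0.6 -0.3] grip 3.56 q7 0.58
target [ 0.44   -0.0295  0.11  ] 127.5 -> shift cm [ 5.12 -6.93 10.19] then az -1.4
```

```bash
python3 -m jog '[[[1.71,-2.31,0,0,0,0,3],[1.71,-2.31,2.1,0,0,0,3],[1.7,-2.31,4,0,0,-1.4,3],[0,0,4,0,0,0,3],[0,0,0,0,0,0,3],[0,0,0,0,0,0,3]]]'
python3 - <<'E'
from h import *
go((.440,-.0295,.084),127.5)
im=imaging.get_image("wrist");cv2.imwrite("pics/e.png",im["frame"][:,:,::-1])
E
```

```text
time: 9.55
position: [0.4405, -0.0294, 0.1117]
tool_rot: [-1.39, -2.817, -0.001]
ft_force: [0.3, -0.3, -0.3]
grip_width: 0.411
t 9.55 pos [ 0.4405 -0.0294  0.1117] yaw 127.5 tilt [0.    0.001] F [ 0.3 -0.3 -0.3] grip 3.57 q7 0.66
target [ 0.44   -0.0295  0.084 ] 127.5 -> shift cm [ 0.01 -0.05  2.77] then az -0.0
```

View pics/e.png

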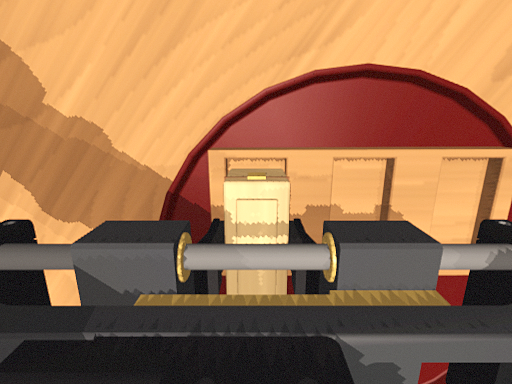

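The held case (cols 224–290) is centred over the left pocket (226–287), so I lower and release.

```bash
python3 -m jog '[[[0,0,1,0,0,0,3],[0,0,1,0,0,0,3],[0,0,0.7,0,0,0,3],[0,0,0,0,0,0,3],[0,0,0,0,0,0,3]]]'; python3 - <<'E'
from h import *
state()
E
```

```text
time: 10.1
position: [0.4399, -0.0295, 0.0836]
tool_rot: [-1.39, -2.817, -0.0]
ft_force: [0.5, 0.2, -0.9]
grip_width: 0.413
t 10.1 pos [ 0.4399 -0.0295  0.0836] yaw 127.5 tilt [-0.001  0.   ] F [ 0.5  0.2 -0.9] grip 3.59 q7 0.63
```

```bash
python3 -m jog '[[[0,0,0.2,0,0,0,3],[0,0,0,0,0,0,3],[0,0,0,0,0,0,5.5],[0,0,0,0,0,0,5.5],[0,0,0,0,0,0,5.5],[0,0,0,0,0,0,5.5],[0,0,-2,0,0,0,5.5],[0,0,-4,0,0,0,5.5],[0,0,-4,0,0,0,5.5],[0,0,-2,0,0,0,5.5],[0,0,0,0,0,0,5.5]]]'; python3 - <<'E'
from h import *
go((.597,-.345,.16),97)
im=imaging.get_image("wrist");rects(im,"wrist","case0",.084)
for r in finder.spot_point("case0","wrist"): print(r["conf"],ray(im,r["point"],.04).round(4))
E
```

```text
time: 11.2
position: [0.442, -0.0297, 0.205]
tool_rot: [1.388, 2.812, 0.002]
ft_force: [-1.3, 0.7, 1.3]
grip_width: 0.636
t 11.2 pos [ 0.442  -0.0297  0.205 ] yaw 127.5 tilt [ 0.006 -0.002] F [-1.3  0.7  1.3] grip 5.54 q7 0.72
target [ 0.597 -0.345  0.16 ] 97 -> shift cm [-34.43  -6.89   4.65] then az 30.5
case0 0.89 [438.5 -28.3] [36.8 81.1] 127.2 3025 [240. 218. 153.]
0.89 [ 0.442  -0.0285  0.04  ]
```

```bash
python3 -m jog '[[[-4.3,-0.86,0,0,0,0,5.5],[-4.3,-0.86,0,0,0,0,5.5],[-4.3,-0.86,0,0,0,0,5.5],[-4.3,-0.86,0,0,0,0,5.5],[-4.3,-0.86,1,0,0,0,5.5],[-4.3,-0.86,1.2,0,0,0,5.5],[-4.3,-0.86,1.2,0,0,0,5.5],[-4.3,-0.86,1.2,0,0,7.6,5.5],[0,0,0,0,0,7.6,5.5],[0,0,0,0,0,7.6,5.5],[0,0,0,0,0,7.6,5.5],[0,0,0,0,0,0,5.5]]]'; python3 -m jog '[[[0,0,0,0,0,0,5.5]]]';python3 - <<'E'
from h import *
im=imaging.get_image("wrist");o=rects(im,"wrist","case0",.044)
for r in finder.spot_point("case0","wrist"): print(r["conf"],ray(im,r["point"],0).round(4))
b=min(o,key=lambda r:np.hypot(*(r[1]-[597,-340])))
go((b[1][0]/1000,b[1][1]/1000,.042),b[3])
cv2.imwrite("pics/f.png",im["frame"][:,:,::-1])
E
```

```text
time: 12.55
position: [0.5938, -0.3437, 0.1532]
tool_rot: [-2.077, -2.351, 0.001]
ft_force: [0.6, 0.7, -0.2]
grip_width: 0.629
time: 12.65
position: [0.594, -0.3439, 0.1542]
tool_rot: [-2.074, -2.356, 0.001]
ft_force: [-0.3, -0.7, 0.6]
grip_width: 0.63
case0 0.77 [ 603.9 -339.9] [36.1 82.1] 96.8 3225 [218. 182. 122.]
0.71 [ 0.6019 -0.3419  0.    ]
t 12.8 pos [ 0.5944 -0.3442  0.1554] yaw 97.2 tilt [-0.001  0.   ] F [-0.1  0.7  0.1] grip 5.51 q7 0.5
target [ 0.6039 -0.3399  0.042 ] 96.8 -> shift cm [ 0.31  1.01 11.34] then az 0.4
```

View pics/f.png

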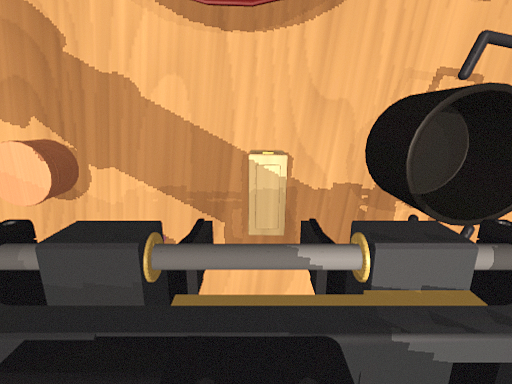

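```bash
python3 -m jog '[[[0.3,1.0,1,0,0,0,5.5],[0,0,4,0,0,0,5.5],[0,0,4,0,0,0,5.5],[0,0,2,0,0,0,5.5],[0,0,0,0,0,0,5.5],[0,0,0,0,0,0,3],[0,0,0,0,0,0,3],[0,0,0,0,0,0,3],[0,0,0,0,0,0,3],[0,0,0,0,0,0,3]]]' 25; python3 -m jog '[[[0,0,-1,0,0,0,3],[0,0,-4,0,0,0,3],[0,0,-4,0,0,0,3],[0,0,-4,0,0,0,3],[0,0,-2,0,0,0,3],[0,0,0,0,0,0,3]]]'; python3 - <<'E'
from h import *
go((.502,.018,.2),127.5)
E
```

```text
time: 13.8
position: [0.6052, -0.3409, 0.0479]
tool_rot: [2.078, 2.352, 0.001]
ft_force: [-0.7, -0.1, 6.1]
grip_width: 0.408
time: 14.4
position: [0.606, -0.3409, 0.2007]
tool_rot: [2.075, 2.349, 0.002]
ft_force: [0.7, 0.5, -1.0]
grip_width: 0.412
t 14.4 pos [ 0.606  -0.3409  0.2007] yaw 97.1 tilt [ 0.006 -0.004] F [ 0.7  0.5 -1. ] grip 3.58 q7 0.5
target [0.502 0.018 0.2  ] 127.5 -> shift cm [36.9  -5.91 -0.13] then az -30.4
```

```bash
python3 -m jog '[[[4.1,-0.66,0,0,0,0,3],[4.1,-0.66,0,0,0,0,3],[4.1,-0.66,0,0,0,0,3],[4.1,-0.66,0,0,0,0,3],[4.1,-0.66,0,0,0,0,3],[4.1,-0.66,0,0,0,0,3],[4.1,-0.66,0,0,0,0,3],[4.1,-0.66,0,0,0,0,3],[4.1,-0.66,0,0,0,-7.6,3],[0,0,0,0,0,-7.6,3],[0,0,0,0,0,-7.6,3],[0,0,0,0,0,-7.6,3]]]'; python3 -m jog '[[[0,0,3,0,0,0,3],[0,0,3,0,0,0,3],[0,0,0,0,0,0,3],[0,0,0,0,0,0,3]]]'; python3 - <<'E'
from h import *
go((.502,.018,.087),127.5)
tray(["top","wrist"])
im=imaging.get_image("wrist");cv2.imwrite("pics/g.png",im["frame"][:,:,::-1])
E
```

```text
time: 15.6
position: [0.4984, 0.0189, 0.1941]
tool_rot: [-1.38, -2.819, 0.002]
ft_force: [0.3, -0.3, -0.7]
grip_width: 0.408
time: 16.0
position: [0.4988, 0.0187, 0.135]
tool_rot: [-1.389, -2.815, 0.001]
ft_force: [0.3, 0.2, -0.4]
grip_width: 0.41
t 16.0 pos [0.4988 0.0187 0.135 ] yaw 127.5 tilt [-0.003  0.001] F [ 0.3  0.2 -0.4] grip 3.57 q7 0.5
target [0.502 0.018 0.087] 127.5 -> shift cm [-0.26  0.22  4.8 ] then az -0.0
top pocket0 0.86 [0.498  0.0099]
top pocket0 0.69 [ 0.4353 -0.0393]
top post_top 0.94 [ 0.5903 -0.1004]
top tray_centre 0.95 [ 0.5332 -0.0231]
wrist pocket0 0.61 [0.5636 0.0652]
fit c [ 0.5342 -0.0304] theta 2.259 129.4 r 0.055 post [ 0.5882 -0.0961] pockets0-2 [[0.5595, 0.0616], [0.4992, 0.0121], [0.439, -0.0375]] res mm [1.3, 2.2, 3.7, 1.9, 2.1, 4.4, 0.9, 7.3, 4.1, 3.6]
```

View pics/g.png

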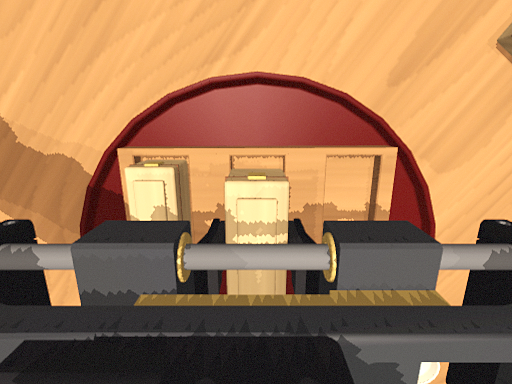

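The middle pocket (cols 231–285) is in line with the held case, and case 1 is in place on the left. Applying the small correction, then lowering.

```bash
python3 -m jog '[[[-0.26,0.2,1,0,0,0,3],[0,0,1.8,0,0,0,3],[0,0,1,0,0,0,3],[0,0,1.1,0,0,0,3],[0,0,0,0,0,0,3],[0,0,0,0,0,0,3]]]'; python3 - <<'E'
from h import *
state()
E
```

```text
time: 17.05
position: [0.5029, 0.0179, 0.0865]
tool_rot: [-1.39, -2.817, 0.0]
ft_force: [0.7, -0.1, -0.9]
grip_width: 0.415
t 17.05 pos [0.5029 0.0179 0.0865] yaw 127.5 tilt [-0.  0.] F [ 0.7 -0.1 -0.9] grip 3.61 q7 0.46
```

```bash
python3 -m jog '[[[0,0,0.2,0,0,0,3],[0,0,0,0,0,0,3],[0,0,0,0,0,0,5.5],[0,0,0,0,0,0,5.5],[0,0,0,0,0,0,5.5],[0,0,0,0,0,0,5.5],[0,0,-2,0,0,0,5.5],[0,0,-4,0,0,0,5.5],[0,0,-4,0,0,0,5.5],[0,0,-1.5,0,0,0,5.5],[0,0,0,0,0,0,5.5]]]'; python3 - <<'E'
from h import *
go((.362,.295,.16),100)
im=imaging.get_image("wrist");rects(im,"wrist","case0",.084)
for r in finder.spot_point("case0","wrist"): print(r["conf"],ray(im,r["point"],.04).round(4))
E
```

```text
time: 18.15
position: [0.5046, 0.0179, 0.2023]
tool_rot: [1.388, 2.813, 0.002]
ft_force: [-0.0, -0.4, 0.1]
grip_width: 0.629
t 18.15 pos [0.5046 0.0179 0.2023] yaw 127.5 tilt [ 0.005 -0.001] F [-0.  -0.4  0.1] grip 5.47 q7 0.54
target [0.362 0.295 0.16 ] 100 -> shift cm [30.69  5.53  4.13] then az 27.5
case0 0.94 [443.2 -24.3] [42.8 81.2] 127.3 3498 [217. 190. 131.]
case0 0.94 [503.   19.6] [37.  83.7] 125.4 3074 [238. 213. 149.]
0.8 [ 0.4418 -0.0298  0.04  ]
0.75 [0.5039 0.0159 0.04  ]
```

```bash
python3 -m jog '[[[3.84,0.69,0,0,0,0,5.5],[3.84,0.69,0,0,0,0,5.5],[3.84,0.69,0,0,0,0,5.5],[3.84,0.69,0,0,0,0,5.5],[3.84,0.69,1,0,0,0,5.5],[3.84,0.69,1.2,0,0,0,5.5],[3.84,0.69,1.2,0,0,0,5.5],[3.84,0.69,1,0,0,6.9,5.5],[0,0,0,0,0,6.9,5.5],[0,0,0,0,0,6.9,5.5],[0,0,0,0,0,6.9,5.5],[0,0,0,0,0,0,5.5]]]'; python3 -m jog '[[[0,0,0,0,0,0,5.5]]]';python3 - <<'E'
from h import *
im=imaging.get_image("wrist");o=rects(im,"wrist","case0",.044)
for r in finder.spot_point("case0","wrist"): print(r["conf"],ray(im,r["point"],0).round(4))
b=min(o,key=lambda r:np.hypot(*(r[1]-[362,304])))
go((b[1][0]/1000,b[1][1]/1000,.044),b[3])
E
```

```text
time: 19.5
position: [0.3599, 0.2926, 0.1547]
tool_rot: [-2.013, -2.41, 0.005]
ft_force: [-0.3, -0.0, 0.3]
grip_width: 0.635
time: 19.6
position: [0.3603, 0.2928, 0.1553]
tool_rot: [-2.01, -2.413, 0.003]
ft_force: [-1.1, -0.3, 0.3]
grip_width: 0.636
case0 0.9 [364.2 317.1] [35.4 78.9] 99.8 3169 [225. 198. 135.]
0.64 [0.362  0.3144 0.    ]
t 19.75 pos [0.3608 0.293  0.156 ] yaw 100.3 tilt [-0.001 -0.   ] F [-0.1  0.2 -0.5] grip 5.5 q7 -0.57
target [0.3642 0.3171 0.044 ] 99.8 -> shift cm [ 2.31  0.78 11.2 ] then az 0.5
```

```bash
python3 -m jog '[[[2.2,0.75,0,0,0,0.4,5.5],[0,0,3.2,0,0,0,5.5],[0,0,4,0,0,0,5.5],[0,0,4,0,0,0,5.5],[0,0,0,0,0,0,5.5],[0,0,0,0,0,0,3],[0,0,0,0,0,0,3],[0,0,0,0,0,0,3],[0,0,0,0,0,0,3],[0,0,0,0,0,0,3]]]' 25; python3 -m jog '[[[0,0,-1,0,0,0,3],[0,0,-4,0,0,0,3],[0,0,-4,0,0,0,3],[0,0,-4,0,0,0,3],[0,0,-2,0,0,0,3],[0,0,0,0,0,0,3]]]'; python3 - <<'E'
from h import *
go((.564,.0655,.2),127.5)
E
```

```text
time: 20.75
position: [0.3657, 0.3171, 0.0464]
tool_rot: [2.021, 2.402, 0.004]
ft_force: [-0.3, -0.8, 7.4]
grip_width: 0.413
time: 21.35
position: [0.366, 0.3178, 0.1984]
tool_rot: [2.02, 2.401, 0.01]
ft_force: [0.7, -0.1, -1.6]
grip_width: 0.406
t 21.35 pos [0.366  0.3178 0.1984] yaw 99.9 tilt [0.007 0.002] F [ 0.7 -0.1 -1.6] grip 3.54 q7 -0.62
target [0.564  0.0655 0.2   ] 127.5 -> shift cm [-28.24  15.19  -0.08] then az -27.6
```

```bash
python3 -m jog '[[[-3.53,1.9,0,0,0,0,3],[-3.53,1.9,0,0,0,0,3],[-3.53,1.9,0,0,0,0,3],[-3.53,1.9,0,0,0,0,3],[-3.53,1.9,0,0,0,0,3],[-3.53,1.9,0,0,0,0,3],[-3.53,1.9,0,0,0,0,3],[-3.53,1.9,0,0,0,-6.9,3],[0,0,0,0,0,-6.9,3],[0,0,3,0,0,-6.9,3],[0,0,3,0,0,-6.9,3],[0,0,0,0,0,0,3]]]'; python3 -m jog '[[[0,0,0,0,0,0,3],[0,0,0,0,0,0,3]]]'; python3 - <<'E'
from h import *
im=imaging.get_image("wrist");cv2.imwrite("pics/i.png",im["frame"][:,:,::-1])
go((.564,.0655,.087),127.5)
E
```

```text
time: 22.55
position: [0.5587, 0.0632, 0.1297]
tool_rot: [-1.386, -2.81, 0.007]
ft_force: [-0.9, 0.0, -1.0]
grip_width: 0.413
time: 22.75
position: [0.5633, 0.0644, 0.1359]
tool_rot: [1.392, 2.814, 0.001]
ft_force: [-0.1, -0.1, -1.1]
grip_width: 0.411
t 22.8 pos [0.5635 0.0644 0.1362] yaw 127.4 tilt [ 0.003 -0.   ] F [-0.6 -0.1 -0.8] grip 3.58 q7 0.32
target [0.564  0.0655 0.087 ] 127.5 -> shift cm [0.07 0.1  4.92] then az -0.1
```

View pics/i.png

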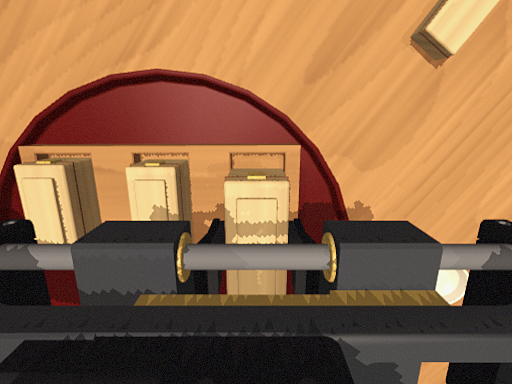

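The third pocket (cols 230–285) is centred under the held case, and the other two cases are seated. Lower and release.

```bash
python3 -m jog '[[[0.1,0.1,2,0,0,0,3],[0,0,1.8,0,0,0,3],[0,0,0.7,0,0,0,3],[0,0,0.5,0,0,0,3],[0,0,0.2,0,0,0,3],[0,0,0,0,0,0,3]]]'; python3 -m jog '[[[0,0,0,0,0,0,3],[0,0,0,0,0,0,5.5],[0,0,0,0,0,0,5.5],[0,0,0,0,0,0,5.5],[0,0,0,0,0,0,5.5],[0,0,-2,0,0,0,5.5],[0,0,-4,0,0,0,5.5],[0,0,-4,0,0,0,5.5],[0,0,-2,0,0,0,5.5],[0,0,0,0,0,0,5.5]]]'; python3 - <<'E'
from h import *
state()
im=imaging.get_image("wrist");rects(im,"wrist","case0",.084)
for r in finder.spot_point("case0","wrist"): print(r["conf"],ray(im,r["point"],.04).round(4))
go((.586,-.095,.2),35)
E
```

```text
time: 23.4
position: [0.5647, 0.0652, 0.0862]
tool_rot: [1.39, 2.812, 0.0]
ft_force: [-1.8, -1.8, 12.6]
grip_width: 0.412
time: 24.4
position: [0.5647, 0.0661, 0.206]
tool_rot: [1.388, 2.812, 0.004]
ft_force: [-0.8, 0.3, 0.6]
grip_width: 0.63
t 24.4 pos [0.5647 0.0661 0.206 ] yaw 127.5 tilt [ 0.006 -0.   ] F [-0.8  0.3  0.6] grip 5.48 q7 0.35
case0 0.84 [506.7  22.5] [43.2 82.7] 126.3 3373 [221. 191. 131.]
case0 0.83 [563.7  66.8] [35.3 81.6] 127.3 2944 [233. 201. 137.]
case0 0.62 [443.8 -14.8] [52.9 73.5] 126.9 3886 [199. 166. 112.]
0.95 [ 0.4426 -0.0271  0.04  ]
0.87 [0.5    0.0219 0.04  ]
0.71 [0.5642 0.0617 0.04  ]
t 24.55 pos [0.562  0.0652 0.2013] yaw 127.5 tilt [-0.002 -0.   ] F [ 0.2  0.2 -0.3] grip 5.52 q7 0.35
target [ 0.586 -0.095  0.2  ] 35 -> shift cm [-14.18  -7.83   0.13] then az 92.5
```

All three cases are seated: the rectangles match the pockets, and the last one met the floor at 12 N. Next I go to the post, with the jaws already tangential at this yaw.

```bash
python3 -m jog '[[[-3.53,-2,0,0,0,0,5.5],[-3.53,-2,0,0,0,0,5.5],[-3.53,-2,0,0,0,0,5.5],[-3.53,-2,0,0,0,0,5.5],[0,0,0,0,0,0,5.5],[0,0,0,0,0,0,5.5]]]'; python3 - <<'E'
from h import *
go((.588,-.095,.092),127.5)
im=imaging.get_image("side");cv2.imwrite("pics/j.png",cv2.resize(im["frame"][130:290,150:350,::-1],None,fx=4,fy=4)[:600,:800])
im=imaging.get_image("wrist");
o=rects(im,"wrist","case0",.084)
E
```

```text
time: 25.15
position: [0.584, -0.0964, 0.2004]
tool_rot: [-1.393, -2.812, 0.001]
ft_force: [-0.0, 0.3, -1.3]
grip_width: 0.632
t 25.15 pos [ 0.584  -0.0964  0.2004] yaw 127.3 tilt [-0.003  0.001] F [-0.   0.3 -1.3] grip 5.5 q7 0.63
target [ 0.588 -0.095  0.092] 127.5 -> shift cm [-0.16  0.42 10.83] then az -0.2
case0 0.96 [451.  -33.8] [42.9 67.9] 127.1 4433 [204. 183. 124.]
case0 0.86 [510.6  10.2] [35.4 71. ] 125.9 3825 [226. 207. 141.]
case0 0.79 [566.8  53.6] [44.5 69.4] 127.3 4733 [204. 180. 122.]
```

View pics/j.png

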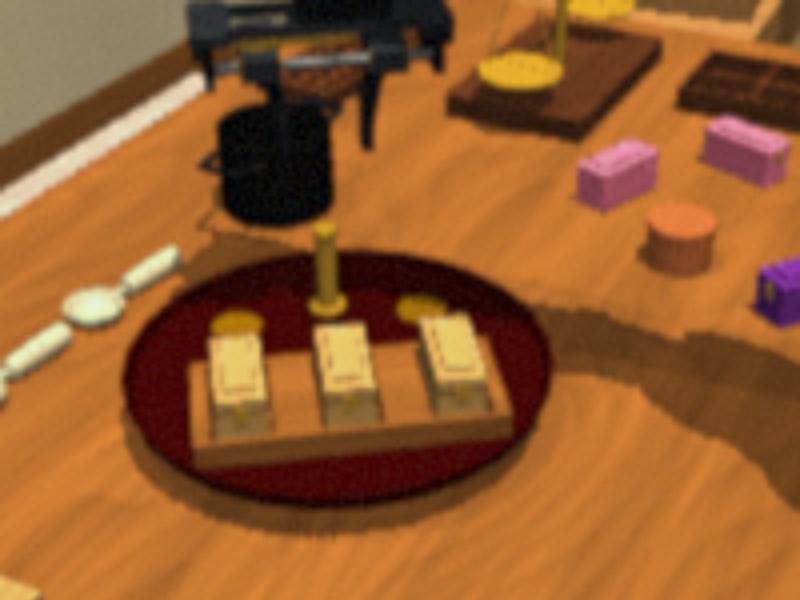

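The side view shows all three cases seated level, with the post under the middle of the open jaws. Descend and grip lightly.

```bash
python3 -m jog '[[[0,0.15,3,0,0,0,5.5],[0,0,3,0,0,0,5.5],[0,0,3,0,0,0,5.5],[0,0,1.8,0,0,0,5.5],[0,0,0,0,0,0,5.5],[0,0,0,0,0,0,1],[0,0,0,0,0,0,1],[0,0,0,0,0,0,1],[0,0,0,0,0,0,1],[0,0,0,0,0,0,1],[0,0,0,0,0,0,1],[0,0,0,0,0,0,1]]]' 10; python3 - <<'E'
from h import *
state()
E
```

```text
time: 26.5
position: [0.5866, -0.0944, 0.095]
tool_rot: [1.39, 2.816, 0.0]
ft_force: [-0.8, -0.3, 4.1]
grip_width: 0.216
t 26.5 pos [ 0.5866 -0.0944  0.095 ] yaw 127.5 tilt [ 0.001 -0.   ] F [-0.8 -0.3  4.1] grip 1.88 q7 0.57
```

Gripped at 1.9 cm, which matches the post head. Now I swing it clockwise along the arc.

```bash
python3 -m jog '[[[0.02,-0.44,0,0,0,3,1],[0.05,-0.89,0,0,0,6,1],[0.05,-0.89,0,0,0,6,1],[0.05,-0.89,0,0,0,6,1],[0.05,-0.89,0,0,0,6,1],[0.05,-0.89,0,0,0,6,1],[0.05,-0.89,0,0,0,6,1],[0.05,-0.89,0,0,0,6,1]]]'; python3 - <<'E'
from h import *
state()
E
```

```text
time: 27.3
position: [0.5246, -0.1102, 0.0951]
tool_rot: [2.365, 2.065, 0.005]
ft_force: [4.2, 2.1, -0.3]
grip_width: 0.21
t 27.3 pos [ 0.5246 -0.1102  0.0951] yaw 82.2 tilt [0.004 0.001] F [ 4.2  2.1 -0.3] grip 1.83 q7 -0.09
```

```bash
python3 -m jog '[[[0.05,-0.89,0,0,0,6,1],[0.05,-0.89,0,0,0,6,1],[0.05,-0.89,0,0,0,6,1],[0.05,-0.89,0,0,0,6,1],[0.05,-0.89,0,0,0,6,1],[0.05,-0.89,0,0,0,6,1]]]'; python3 -m jog '[[[0.05,-0.89,0,0,0,6,1],[0.05,-0.89,0,0,0,6,1],[0.05,-0.89,0,0,0,6,1],[0.05,-0.89,0,0,0,6,1],[0.05,-0.89,0,0,0,6,1],[0.05,-0.89,0,0,0,6,1],[0.05,-0.89,0,0,0,6,1],[0.03,-0.6,0,0,0,4,1],[0,0,0,0,0,0,1],[0,0,0,0,0,0,1]]]'; python3 - <<'E'
from h import *
state()
im=imaging.get_image("top")
for n in("post_top","tray_centre","pocket0"):
    for r in finder.spot_point(n,"top")[:3]: print(n,r["conf"],ray(im,r["point"],dict(p=.111,t=.034)[n[0]] if n!="pocket0" else .04).round(4))
cv2.imwrite("pics/k.png",im["frame"][:,:,::-1])
E
```

```text
time: 27.9
position: [0.4777, -0.0874, 0.0951]
tool_rot: [2.888, 1.233, 0.007]
ft_force: [6.0, 1.8, -3.3]
grip_width: 0.209
time: 28.9
position: [0.452, -0.0258, 0.0951]
tool_rot: [-3.141, -0.014, -0.008]
ft_force: [6.6, 2.6, -3.4]
grip_width: 0.21
t 28.9 pos [ 0.452  -0.0258  0.0951] yaw 0.5 tilt [0.005 0.001] F [ 6.6  2.6 -3.4] grip 1.83 q7 -1.59
pocket0 0.92 [ 0.5916 -0.1121  0.04  ]
pocket0 0.87 [ 0.5939 -0.0271  0.04  ]
pocket0 0.87 [0.5939 0.0511 0.04  ]
```

```bash
python3 -m jog '[[[0,0,0,0,0,0,4.5],[0,0,0,0,0,0,4.5],[0,0,0,0,0,0,4.5],[0,0,0,0,0,0,4.5],[0,0,0,0,0,0,4.5],[0,0,-2,0,0,0,4.5],[0,0,-4,0,0,0,4.5],[0,0,-4,0,0,0,4.5],[0,0,-3,0,0,0,4.5],[0,0,0,0,0,0,4.5],[0,0,0,0,0,0,4.5]]]'; python3 - <<'E'
from h import *
state()
im=imaging.get_image("wrist");rects(im,"wrist","case0",.084)
P=[ray(im,r["point"],.04) for r in finder.spot_point("pocket0","wrist")];print("pockets",np.round(P,4).tolist())
for r in finder.spot_point("case0","wrist"): print(r["conf"],ray(im,r["point"],.04).round(4))
cv2.imwrite("pics/l.png",im["frame"][:,:,::-1])
E
```

```text
time: 30.2
position: [0.4498, -0.0269, 0.2248]
tool_rot: [3.141, 0.012, 0.001]
ft_force: [0.3, -0.4, -0.2]
grip_width: 0.519
t 30.2 pos [ 0.4498 -0.0269  0.2248] yaw 0.5 tilt [ 0.001 -0.001] F [ 0.3 -0.4 -0.2] grip 4.52 q7 -1.52
case0 0.91 [ 583.4 -101.1] [44.1 76.8] 0.1 4266 [212. 174. 118.]
case0 0.9 [583.8 -29.5] [35.1 75.3] 179.5 3475 [244. 231. 166.]
case0 0.7 [584.8  44.7] [42.2 72.7] 179.3 3978 [231. 218. 156.]
case0 0.48 [506.3 -28. ] [229.9 285.7] 90.4 48514 [151.  78.  57.]
pockets []
0.84 [ 0.5914 -0.0281  0.04  ]
0.69 [ 0.5899 -0.1026  0.04  ]
```

View pics/l.png

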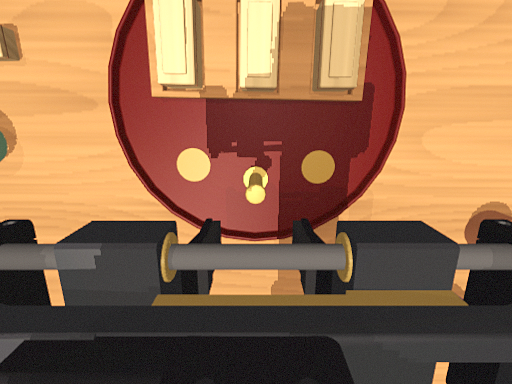

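The row points straight away from the robot: the block's edge runs level from (151,97) to (364,101). All three cases are seated, and the gripper is clear above the post. Handing in.

```bash
python3 -c "
from bench import close_job
print(close_job())"
```

```text
the job is handed in; nothing more can be done
None
```

The three pale-wood cases are in the three pockets, one in each. I turned the tray clockwise by its post until the row faced the customer's side, then handed the job in at about 30 s of the 72 s allowed.

- **Cases:** After each release, the wrist camera showed the case within about 2–4 mm of its pocket's centre. A side view before the turn showed all three lying level. The last picture, after the turn, shows all three still in their pockets with their long sides within 1° of straight ahead.
- **Turntable:** It stands within about 1° of 0, judged by the block's edge and the tool's yaw when it let go. The limit is about 10°.
- **Robot:** The gripper is open and well above the post, with contact force near zero. The highest force I read was about 13 N, when the third case met its pocket floor.
- **Failed or disagreeing checks:**
    - My first grasp closed too slowly and came up empty. The case had not moved, and the second try held it.
    - The networks missed the pockets and the third case's origin in the final wrist view. I relied on the outlines and the picture there.
    - The top and side cameras' point estimates scattered by 5–15 mm, so I used the wrist camera for the pockets.
- **Bystanders:** I did not measure them again at the end. No move went near enough to touch one, and I saw none shifted in the pictures.

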